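# Close the moss bottles and light them

### The arm

A 7-joint arm with a two-finger parallel gripper is mounted at the origin on the work surface. World frame = base frame: x ahead of the robot, y to its left, z up, the work surface at z = 0. Lengths are in m, angles in degrees, forces in N, time in s.
With the tool pointing down it reaches from about 0.4 to 0.75 m from the base axis. Payload 19.5 kg.
Tool frame: the origin (TCP) lies midway between the tips of the shut fingers; the grasp point (between the pads) lies 19 mm behind it; z points along the fingers, y is the direction in which the jaws open and shut (so a half turn about z gives the same grasp; the last joint's range is limited). The gripper opens to 85 mm and grips with 20 to 120 N. Pads are 22 mm wide; open, the fingers measure 114 mm over their backs; the gripper's body (76 mm by 85 mm) begins 54 mm behind the grasp point. The pads swing forward as they close: fully open they stand 13 mm farther back than shut.
Start: joints at [72.324, 40.479, -1.581, 85.061, 1.261, 54.483, -4.326], TCP at [0.152, -0.555, 0.231] pointing down, gripper open.
Joint ranges: [-155.06, 155.06], [-18.47, 123.98], [-90, 86.84], [0, 140.48], [-83.41, 263.41], [0, 116], [-161.91, 161.91]. Speed limits (degrees/s): [108.29, 108.29, 147.25, 147.25, 172.46, 172.46, 172.46].

### API

Orientations are given as a 3x3 rotation matrix whose columns are the frame's x, y, z axes.
In Python, from plant import read_state, snapshot, close_job gives the robot as it stands.
- The arm moves only by the tool jog_arm, never from a script. Its argument "motion" is a list of rows, each a list of 3 entries, a list of its own where there are three numbers: the closure, from 0 (fully open) to 1 (shut), then the shift along the tool's x, y, z each as a share of 0.5 m, from -1 to 1, then the turn about the tool's z as a share of 360 degrees, from -1 to 1. In form: [[gripper, [dx, dy, dz], turn], ...]. A call has 1 to 8 rows; each row is the pose to reach, as a shift and turn from the pose commanded when the call began, along the tool's axes at that moment, turning the shorter way round; what a row does not reach only later rows make up. A row lasts 1/8 s, in which the tool goes at most 62.5 mm and 10.7 degrees, less where a joint would pass 70% of its speed; a pose out of reach is approached as far as the arm can. A call with a number of a shift or a turn outside -1 to 1 is refused whole. A call with a gripper value outside its range is refused whole. The fingers move at their own pace and stop on an object; "squeeze" is the grip in N (left out, the last holds). Time passes only in rows, so rows that repeat a pose let the fingers close. It gives the time, the measured TCP pose, the force and the opening at its end, in the units of the state.
- read_state(): the state, without advancing time (a new reading comes with each control period).
- snapshot(name): name is "scene" or "side" or "wrist"; returns a dict with "color" (384x512x3 uint8, red, green, blue), "fov_y" (degrees; the focal length in pixels is half the picture's height over the tangent of half this angle, whatever the lens; pixels are square), "cx", "cy" (the principal point, pixels), "camera_from_world" (4x4, takes a point from world to camera coordinates). Camera axes: x right, y down, z forward; pixel columns grow to the right and rows downward; lengths in m; the calibration is good to about 2 mm. A picture is of the moment at which its call begins. There is no depth.
- close_job(): hands the job in, once; it reports no verdict.
The state is a dict: "t": time; "joint_pos": joint angles; "qvel": joint speeds; "effort": joint torques, N m; "ee_pos": TCP position; "tool_rot": TCP orientation; "contact_force": force on the tool from outside, world axes, zero at the start; "ft_torque": the same for the moment, N m; "opening": finger opening in m.
Only numpy, scipy, OpenCV 4.12 (cv2) and the standard library are available. Lean on these libraries where they do the work, as an engineer would, in place of code of your own. Each camera call takes 0.05 s, during which the arm holds its last target. There are 200 camera calls.

### The job

Get the moss bottles ready for show: stand every glass culture bottle upright on the light panel, its whole foot on the panel, and close each with one of the cork stoppers from the rack, tapping it straight down until its wooden head sits on the rim and the taper grips. Only when all the bottles are on the panel and closed, turn the dimmer lever up to half, straight up at the long mark, and leave it there. Do not knock about the open jar or the misting bottle at the sides.

Things in the scene. Friction and masses are not known exactly. Their poses are not given: they have to be found in the camera images.
- bottle0_center (a point): Clear glass bottle with moss in it, 160 mm tall, 0.5 kg, loose, upright; body 70 mm diameter to 94 mm up, plain neck 46 mm diameter from 114 mm to the rim. May be absent (2 or 3 of the four are there). Point: on its axis, 80 mm above the underside, 80 mm below the rim; z up the axis. Mouth: tapered socket 34 mm wide at the rim, narrowing 1.2 mm per 10 mm. Carry it by the neck, 15 mm below the rim
- bottle1_center (a point): Clear glass bottle with moss in it, 160 mm tall, 0.5 kg, loose, upright; body 70 mm diameter to 94 mm up, plain neck 46 mm diameter from 114 mm to the rim. May be absent (2 or 3 of the four are there). Point: on its axis, 80 mm above the underside, 80 mm below the rim; z up the axis. Mouth: tapered socket 34 mm wide at the rim, narrowing 1.2 mm per 10 mm. Carry it by the neck, 15 mm below the rim
- bottle2_center (a point): Clear glass bottle with moss in it, 160 mm tall, 0.5 kg, loose, upright; body 70 mm diameter to 94 mm up, plain neck 46 mm diameter from 114 mm to the rim. May be absent (2 or 3 of the four are there). Point: on its axis, 80 mm above the underside, 80 mm below the rim; z up the axis. Mouth: tapered socket 34 mm wide at the rim, narrowing 1.2 mm per 10 mm. Carry it by the neck, 15 mm below the rim
- bottle3_center (a point): Clear glass bottle with moss in it, 160 mm tall, 0.5 kg, loose, upright; body 70 mm diameter to 94 mm up, plain neck 46 mm diameter from 114 mm to the rim. May be absent (2 or 3 of the four are there). Point: on its axis, 80 mm above the underside, 80 mm below the rim; z up the axis. Mouth: tapered socket 34 mm wide at the rim, narrowing 1.2 mm per 10 mm. Carry it by the neck, 15 mm below the rim
- stopper0_head (a point): Stopper, all alike: wooden head 44 mm diameter, 30 mm high, flat top, on a tapered cork shank 42 mm long, 34.8 mm wide at the head, 31 mm near the end, with a blunt 25 mm nose. Hangs in the rack, head on the board. Point: centre of the head, 15 mm above its underside; z up the axis. Let go in a mouth it stops about 7 mm short; 7 to 16 N down on the head drives it home (head on rim: point 95 mm above the bottle's point), where the taper holds it
- stopper1_head (a point): Stopper, all alike: wooden head 44 mm diameter, 30 mm high, flat top, on a tapered cork shank 42 mm long, 34.8 mm wide at the head, 31 mm near the end, with a blunt 25 mm nose. Hangs in the rack, head on the board. Point: centre of the head, 15 mm above its underside; z up the axis. Let go in a mouth it stops about 7 mm short; 7 to 16 N down on the head drives it home (head on rim: point 95 mm above the bottle's point), where the taper holds it
- stopper2_head (a point): Stopper, all alike: wooden head 44 mm diameter, 30 mm high, flat top, on a tapered cork shank 42 mm long, 34.8 mm wide at the head, 31 mm near the end, with a blunt 25 mm nose. Hangs in the rack, head on the board. Point: centre of the head, 15 mm above its underside; z up the axis. Let go in a mouth it stops about 7 mm short; 7 to 16 N down on the head drives it home (head on rim: point 95 mm above the bottle's point), where the taper holds it
- rack_top (a point): wooden stopper rack fixed to the table, board 84 x 204 mm, three 38 mm holes in a row along its y, 70 mm apart, the middle one at the centre. Point: centre of the board's top face, 52 mm above the table
- panel_center (a point): light panel fixed to the table: flat opal white sheet in an aluminium frame, 240 mm (x) by 280 mm (y), 10 mm thick, no raised edge. Point: centre of its top face, x and y along its sides, z up
- dimmer_hinge (a point): dimmer fixed to the table: black base 116 x 70 mm with a grey dome, white tick marks, the long mark on top meaning half. Point: on the hinge line of the lever, 30 mm above the table; y is the hinge line, x the direction the lever moves in as it is turned up
- dimlever_grip (a point): black cross grip at the end of the dimmer lever, a cylinder 24 mm diameter, 30 mm long, lying along the hinge line. Point: its centre, 100 mm from the hinge; it turns with the lever
- dimlever (a joint): angle of the dimmer lever: 0 off (leaning 40 degrees to the hinge point's -x side), 0.7 half (straight up), 1.4 full (leaning 40 degrees to +x); stiff, stays where it is left, about 1.5 N at the grip moves it
- jar2: open, wide moss jar at the left, 92 mm diameter, 85 mm high; not part of the job. Origin under its centre
- mister: amber misting bottle with a black spray head at the right, 64 mm diameter, 167 mm high; not part of the job. Origin under its centre

How it is judged:
By the outcome, as a careful person would: the job done as asked, in the order asked, and still so for the second after the job is handed in, with the robot touching nothing.
Of bottle0, bottle1, bottle2, bottle3 only 2 to 3 are there at a start; the rules pass over those that are not, and their reading is None.
At some moment in a run one of bottle0, bottle1, bottle2, bottle3 may be knocked a few centimetres aside while the robot is not near it.
It also fails if it takes over 210 s, if anything falls off the work surface, if the arm or the gripper's body presses on something with over 40 N, if the wrist force passes 120 N, or if a joint passes its speed limit or range.

## Working session

There is one attempt and no reset: what is moved stays moved. The work goes in short steps, Python scripts to look and compute and a tool call to move; the robot and the scene stay as the last step left them, time stands still between calls to the robot, and variables do not carry over. Pictures are saved under pics/ and viewed, about 12 in all and at most 16, crops included, and the job is handed in when it is done.

Besides the shell and the picture viewer there is one more tool, called as name([rows], argument=value, ...), one row to a line, values as JSON. jog_arm: Moves the arm, as the interface text tells. Its arguments: {"type":"object","properties":{"motion":{"type":"array","items":{"type":"array"}},"squeeze":{"type":"number"}},"required":["motion"]}

```bash
mkdir -p pics; ls
python3 - <<'E'
from plant import *
import cv2,numpy as np
s=read_state();print(s)
for n in("scene","side"):
    d=snapshot(n);cv2.imwrite(f"pics/{n}0.png",cv2.resize(d["color"][:,:,::-1],None,fx=1.5,fy=1.5,interpolation=cv2.INTER_CUBIC));print(n,d["fov_y"],d["cx"],d["cy"],np.round(d["camera_from_world"],3).tolist())
E
```

```text
pics
{'t': 0.0, 'joint_pos': array([72.32523024, 40.51613634, -1.58274275, 85.08658801,  1.25935517,
       54.4816655 , -4.32598191]), 'qvel': array([-0.10195783, -0.0708576 , -0.01921981, -0.01737952,  0.01156612,
        0.02204622,  0.01119717]), 'effort': array([ 2.54349026e-03, -8.83211160e+01,  1.23544011e+00, -2.36171097e+01,
        1.69004890e-02,  6.49475085e-03, -1.36228121e-05]), 'ee_pos': array([ 0.15151814, -0.55438237,  0.23079624]), 'tool_rot': array([[ 9.64626128e-01,  2.63621561e-01, -3.26157067e-04],
       [ 2.63621762e-01, -9.64625472e-01,  1.12498073e-03],
       [-1.80502393e-05, -1.17116791e-03, -9.99999314e-01]]), 'contact_force': array([-0.02641158,  0.41438607, -0.03557331]), 'ft_torque': array([-0.0228065 ,  0.01465212, -0.01997873]), 'opening': 0.08500656692808344}
scene 45.8008008379458 254.9986330959203 184.08266000090575 [[-0.885, 0.466, -0.001, 0.426], [0.263, 0.497, -0.827, -0.023], [-0.385, -0.732, -0.562, 2.01], [0.0, 0.0, 0.0, 1.0]]
side 43.215483266050434 263.471527547642 190.7028746535643 [[0.983, -0.183, -0.007, -0.464], [-0.125, -0.64, -0.758, 0.122], [0.135, 0.746, -0.652, 1.582], [0.0, 0.0, 0.0, 1.0]]
```

View pics/scene0.png

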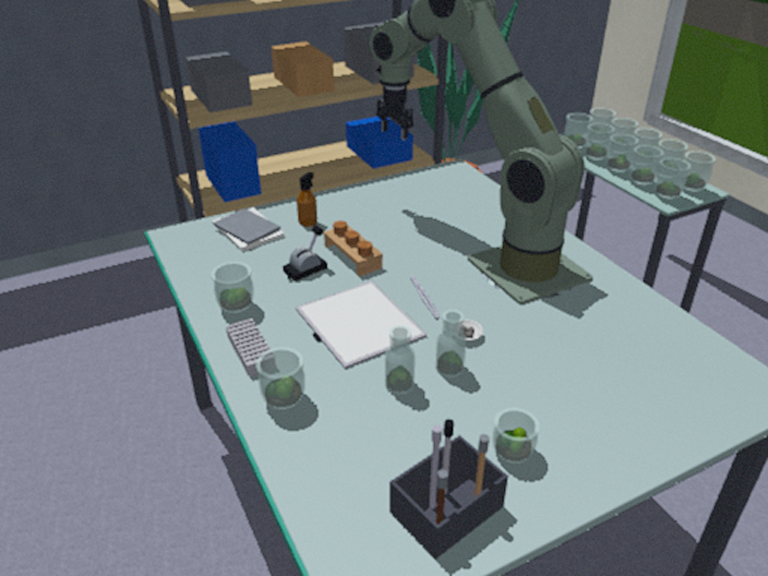

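View pics/side0.png

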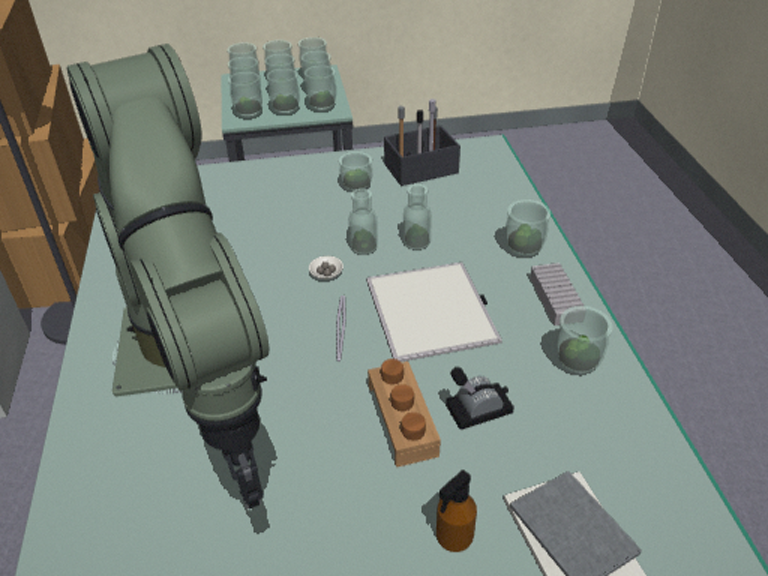

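```bash
cat > h.py <<'E'
from plant import *
import cv2,numpy as np
np.set_printoptions(precision=4,suppress=True)
def cam(d):
    f=192/np.tan(np.radians(d["fov_y"]/2));T=np.array(d["camera_from_world"]);return f,T
def ray(d,u,v):
    f,T=cam(d);R=T[:3,:3];o=-R.T@T[:3,3]
    return o,R.T@np.array([(u-d["cx"])/f,(v-d["cy"])/f,1])
def plane(d,u,v,z):
    o,r=ray(d,u,v);return o+r*(z-o[2])/r[2]
def proj(d,p):
    f,T=cam(d);q=T[:3,:3]@p+T[:3,3];return np.array([d["cx"]+f*q[0]/q[2],d["cy"]+f*q[1]/q[2]])
def tri(d1,p1,d2,p2):
    A=np.zeros((3,3));b=np.zeros(3);L=[]
    for d,p in((d1,p1),(d2,p2)):
        o,r=ray(d,*p);r/=np.linalg.norm(r);M=np.eye(3)-np.outer(r,r);A+=M;b+=M@o;L.append((o,M))
    x=np.linalg.solve(A,b);return x,[np.linalg.norm(M@(x-o)) for o,M in L]
def crop(d,x,y,w,h,k):
    return cv2.resize(d["color"][y:y+h,x:x+w,::-1],None,fx=k,fy=k,interpolation=cv2.INTER_CUBIC)
E
python3 - <<'E'
from h import *
a=snapshot("scene");b=snapshot("side")
np.save("/tmp/a.npy",a,allow_pickle=True);np.save("/tmp/b.npy",b,allow_pickle=True)
for d in(a,b):
    c=d["color"].astype(int);m=((c.min(2)>190)).astype(np.uint8)
    cs,_=cv2.findContours(m,0,2);k=max(cs,key=cv2.contourArea);k=cv2.convexHull(k);q=cv2.approxPolyDP(k,6,True)[:,0]
    print(cv2.contourArea(k));P=np.array([plane(d,u,v,.01) for u,v in q]);print(q.tolist());print(P[:,:2],P[:,:2].mean(0))
k=5
top=np.hstack([crop(a,180,145,80,60,k),crop(b,240,235,80,60,k)])
bot=np.hstack([crop(a,250,200,80,60,k),crop(b,225,115,80,60,k)])
cv2.imwrite("pics/c1.png",np.vstack([top,bot]))
E
```

```text
2400.0
[[247, 188], [281, 222], [230, 241], [200, 204]]
[[ 0.4458 -0.1399]
 [ 0.4343  0.1255]
 [ 0.6541  0.1333]
 [ 0.6657 -0.1274]] [ 0.55   -0.0021]
3320.5
[[330, 224], [265, 236], [248, 186], [306, 176]]
[[ 0.6691 -0.1209]
 [ 0.4517 -0.1339]
 [ 0.438   0.1193]
 [ 0.6542  0.1347]] [ 0.5532 -0.0002]
```

View pics/c1.png

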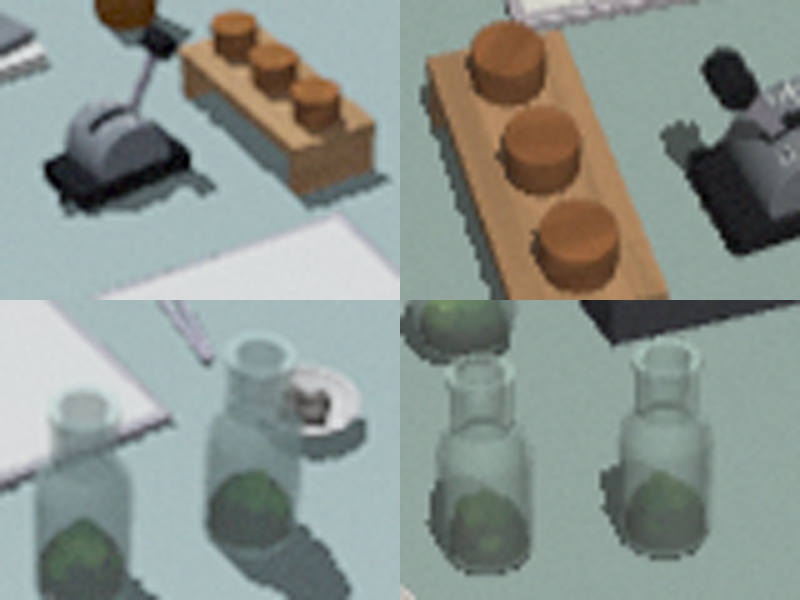

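Run:
```python
from h import *
a=np.load("/tmp/a.npy",allow_pickle=True).item();b=np.load("/tmp/b.npy",allow_pickle=True).item()
P={'B0':((260,54),(80,74)),'B1':((83,110),(267,58)),'s1':((235,20),(108,42)),'s2':((275,55),(142,130)),'s3':((317,92),(178,226)),'grip':((160,40),(330,78)),}
for k,(p,q) in P.items():
    o=((250,200),(225,115)) if k[0]=='B' else ((180,145),(240,235))
    p=np.array(p)/5-.4+o[0];q=np.array(q)/5-.4+o[1]
    x,e=tri(a,p,b,q);print(k,x,np.round(e,4))
    z={'B':.16,'s':.082}.get(k[0])
    if z: print('   ',plane(a,*p,z)[:2],plane(b,*q,z)[:2])
# dimmer base: scene & side corners at z=0 approx
for p in((45,172),(68,208),(190,160),(130,112)): print('base sc',plane(a,*(np.array(p)/5-.4+(180,145)),.0)[:2])
# rack top corners at 0.052
for p in((182,52),(290,145),(374,122),): print('rack sc',plane(a,*(np.array(p)/5-.4+(180,145)),.052)[:2])
for p in((28,58),(162,32),): print('rack si',plane(b,*(np.array(p)/5-.4+(240,235)),.052)[:2])
```

```text
B0 [0.4375 0.2601 0.1584] [0.0006 0.0006]
    [0.438  0.2618] [0.4377 0.2571]
B1 [0.5735 0.2556 0.1574] [0.0001 0.0001]
    [0.5749 0.2584] [0.5728 0.2516]
s1 [ 0.4394 -0.2871  0.1328] [0.0269 0.0269]
    [ 0.4316 -0.371 ] [ 0.423  -0.2279]
s2 [ 0.4282 -0.2975  0.0823] [0.0015 0.0015]
    [ 0.4265 -0.2977] [ 0.4296 -0.298 ]
s3 [ 0.4156 -0.3102  0.0271] [0.0328 0.0328]
    [ 0.4215 -0.2242] [ 0.4358 -0.3687]
grip [ 0.5313 -0.3113  0.1188] [0.0019 0.0019]
base sc [ 0.6361 -0.3359]
base sc [ 0.6388 -0.2736]
base sc [ 0.5148 -0.2936]
base sc [ 0.531  -0.3933]
rack sc [ 0.4781 -0.3884]
rack sc [ 0.4594 -0.2012]
rack sc [ 0.3785 -0.2002]
rack si [ 0.3785 -0.2039]
rack si [ 0.4612 -0.1983]
```

jog_arm([
  [0, [0.71, -0.335, -0.3], 0.0425],
  [0, [0.71, -0.335, -0.3], 0.0425],
  [0, [0.71, -0.335, -0.3], 0.0425],
  [0, [0.71, -0.335, -0.3], 0.0425],
  [0, [0.71, -0.335, -0.3], 0.0425],
  [0, [0.71, -0.335, -0.3], 0.0425],
  [0, [0.71, -0.335, -0.3], 0.0425],
  [0, [0.71, -0.335, -0.3], 0.0425],
], squeeze=30)

```text
t: 1.2
ee_pos: [0.4521, -0.2972, 0.3817]
tool_rot: [[1.0, 0.004, 0.001], [0.004, -1.0, 0.001], [0.001, -0.001, -1.0]]
contact_force: [-1.6, -0.3, -0.1]
opening: 0.0855
```

Run:
```python
from h import *
s=read_state();print(s["t"],s["ee_pos"],s["tool_rot"])
d=snapshot("wrist");np.save("/tmp/w1.npy",d,allow_pickle=True)
cv2.imwrite("pics/w1.png",crop(d,0,0,512,384,1.5));print(d["fov_y"],d["cx"],d["cy"],np.array(d["camera_from_world"]))
```

```text
1.2 [ 0.4521 -0.2972  0.3817] [[ 1.      0.0043  0.0014]
 [ 0.0043 -1.      0.0005]
 [ 0.0014 -0.0005 -1.    ]]
67.64566664441276 255.82518220893556 193.82290701461434 [[ 0.0059 -1.     -0.0009 -0.2992]
 [-0.9574 -0.0059  0.2889  0.3502]
 [-0.2889 -0.0008 -0.9574  0.653 ]
 [ 0.      0.      0.      1.    ]]
```

View pics/w1.png

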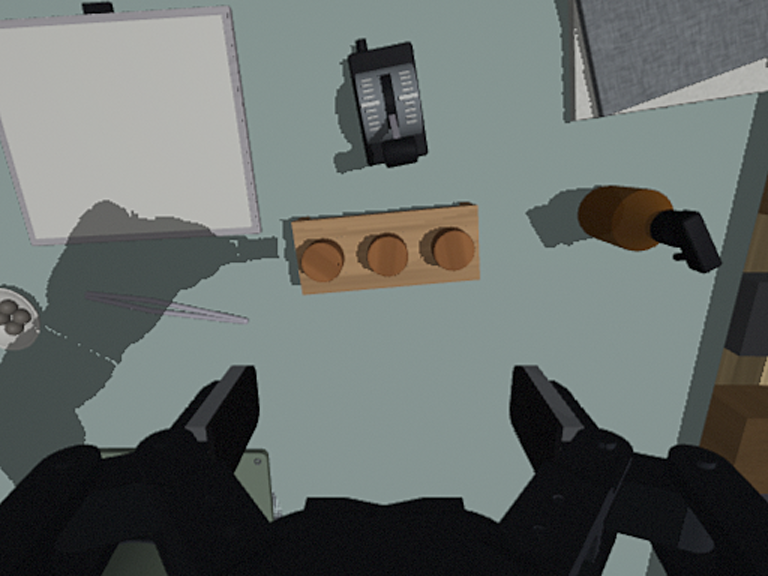

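Run:
```python
from h import *
d=np.load("/tmp/w1.npy",allow_pickle=True).item()
def pl(u,v,z): return plane(d,(u+.5)/1.5-.5,(v+.5)/1.5-.5,z)[:2]
hsv=cv2.cvtColor(d["color"],cv2.COLOR_RGB2HSV)
for n,(u,v) in dict(c=(321,262),b=(387,255),a=(454,249)).items():
    uu,vv=u/1.5,v/1.5
    print(n,pl(u,v,.082),hsv[int(vv),int(uu)])
print('rack hsv',hsv[int(285/1.5),int(350/1.5)])
R=np.array([pl(*p,.052) for p in((292,221),(478,206),(480,279),(303,294))]);print(R,R.mean(0),R[1]-R[0])
for z in(0,.02):
    D=np.array([pl(*p,z) for p in((350,57),(411,43),(427,155),(368,166))]);print('dim',z,D,D.mean(0))
print('grip top',pl(385,142,.117),pl(417,139,.117)); 
print('long tick ends z~.06?',pl(362,104,.06),pl(421,95,.06))
Q=np.array([pl(*p,.01) for p in((33,244),(259,233),(228,7))]);print('panel',Q)
```

```text
c [ 0.4238 -0.2305] [ 12 149 118]
b [ 0.4317 -0.2999] [ 13 153 118]
a [ 0.4385 -0.3697] [ 13 145 121]
rack hsv [ 15 106 142]
[[ 0.4626 -0.196 ]
 [ 0.4799 -0.3981]
 [ 0.3982 -0.4061]
 [ 0.3791 -0.204 ]] [ 0.43   -0.3011] [ 0.0174 -0.2021]
dim 0 [[ 0.6346 -0.2583]
 [ 0.6486 -0.3247]
 [ 0.5329 -0.3461]
 [ 0.5203 -0.2775]] [ 0.5841 -0.3016]
dim 0.02 [[ 0.6304 -0.2598]
 [ 0.6439 -0.3236]
 [ 0.5327 -0.3442]
 [ 0.5205 -0.2782]] [ 0.5819 -0.3014]
grip top [ 0.5422 -0.297 ] [ 0.5449 -0.3256]
long tick ends z~.06? [ 0.5802 -0.274 ] [ 0.5887 -0.3325]
panel [[ 0.4274  0.1278]
 [ 0.4424 -0.1467]
 [ 0.6785 -0.1328]]
```

jog_arm([
  [0, [0.0, -0.9, 0.1], 0],
  [0, [0.0, -0.9, 0.1], 0],
  [0, [0.0, -0.9, 0.1], 0],
  [0, [0.0, -0.9, 0.1], 0],
  [0, [0.0, -0.9, 0.1], 0],
  [0, [0.0, -0.9, 0.1], 0],
  [0, [0.0, -0.9, 0.1], 0],
  [0, [0.0, -0.9, 0.1], 0],
])

```text
t: 2.25
ee_pos: [0.4493, 0.1529, 0.3305]
tool_rot: [[1.0, 0.003, -0.001], [0.003, -1.0, 0.0], [-0.001, -0.0, -1.0]]
contact_force: [1.0, -0.2, -0.4]
opening: 0.0856
```

Run:
```python
from h import *
s=read_state();print(s["t"],s["ee_pos"],s["tool_rot"])
d=snapshot("wrist");np.save("/tmp/w2.npy",d,allow_pickle=True)
cv2.imwrite("pics/w2.png",crop(d,0,0,512,384,1.5))
for p in((.4375,.259,.16),(.574,.255,.16)): print(proj(d,np.array(p))*1.5+.25)
```

```text
2.25 [0.4493 0.1529 0.3305] [[ 1.      0.0029 -0.0014]
 [ 0.0029 -1.      0.0003]
 [-0.0014 -0.0003 -1.    ]]
[243.5663 278.3137]
[230.8665  78.8921]
```

View pics/w2.png

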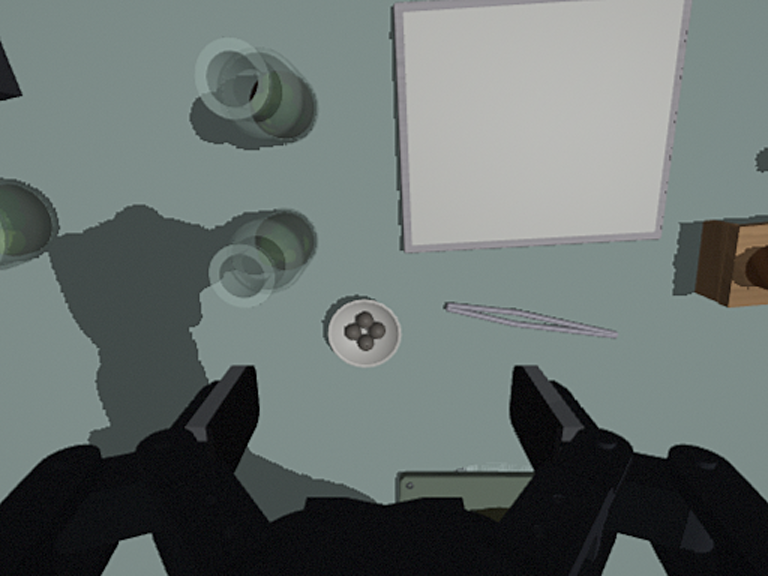

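jog_arm([
  [0, [-0.018, -0.213, 0.12], 0],
  [0, [-0.018, -0.213, 0.12], 0],
  [0, [-0.018, -0.213, 0.12], 0],
  [0, [-0.018, -0.213, 0.12], 0],
  [0, [-0.018, -0.213, 0.22], 0],
  [0, [-0.018, -0.213, 0.32], 0],
  [0, [-0.018, -0.213, 0.415], 0],
  [0, [-0.018, -0.213, 0.415], 0],
])

```text
t: 3.3
ee_pos: [0.4409, 0.2548, 0.1227]
tool_rot: [[1.0, -0.003, -0.003], [-0.003, -1.0, -0.002], [-0.003, 0.002, -1.0]]
contact_force: [-0.5, -0.1, 1.1]
opening: 0.0852
```

jog_arm([
  [0.5, [0, 0, 0], 0],
  [1, [0, 0, 0], 0],
  [1, [0, 0, 0], 0],
  [1, [0, 0, 0], 0],
  [1, [0, 0, 0], 0],
  [1, [0, 0, 0], 0],
  [1, [0, 0, 0], 0],
  [1, [0, 0, 0], 0],
], squeeze=40)

```text
t: 4.3
ee_pos: [0.442, 0.2578, 0.1258]
tool_rot: [[1.0, -0.0, 0.003], [-0.0, -1.0, 0.002], [0.003, -0.002, -1.0]]
contact_force: [-0.3, 1.8, 16.3]
opening: 0.0485
```

jog_arm([
  [1, [0, 0, -0.05], 0],
  [1, [0, 0.03, -0.12], 0],
  [1, [0.03, 0.12, -0.12], 0],
  [1, [0.08, 0.22, -0.12], 0],
  [1, [0.13, 0.32, -0.12], 0],
  [1, [0.18, 0.42, -0.12], 0],
  [1, [0.216, 0.52, -0.12], 0],
  [1, [0.216, 0.6, -0.12], 0],
])

```text
t: 5.3
ee_pos: [0.5495, -0.0455, 0.1845]
tool_rot: [[1.0, -0.002, 0.001], [-0.002, -1.0, -0.001], [0.001, 0.001, -1.0]]
contact_force: [-0.1, 0.3, -5.7]
opening: 0.0483
```

jog_arm([
  [1, [0, 0.03, 0], 0],
  [1, [0, 0.03, 0.03], 0],
  [1, [0, 0.03, 0.05], 0],
  [1, [0, 0.03, 0.07], 0],
  [1, [0, 0.03, 0.08], 0],
  [1, [0, 0.03, 0.084], 0],
  [1, [0, 0.03, 0.086], 0],
  [1, [0, 0.03, 0.086], 0],
])

```text
t: 6.3
ee_pos: [0.549, -0.058, 0.141]
tool_rot: [[1.0, -0.0, 0.0], [-0.0, -1.0, 0.0], [0.0, -0.0, -1.0]]
contact_force: [1.4, -0.5, -4.8]
opening: 0.0482
```

jog_arm([
  [1, [0, 0, 0.004], 0],
  [1, [0, 0, 0.007], 0],
  [1, [0, 0, 0.01], 0],
  [1, [0, 0, 0.01], 0],
])

```text
t: 6.8
ee_pos: [0.5491, -0.0579, 0.136]
tool_rot: [[1.0, -0.0, 0.0], [-0.0, -1.0, 0.0], [0.0, -0.0, -1.0]]
contact_force: [-0.7, 1.2, 0.5]
opening: 0.0485
```

jog_arm([
  [0.5, [0, 0, 0], 0],
  [0, [0, 0, 0], 0],
  [0, [0, 0, 0], 0],
  [0, [0, 0, 0], 0],
  [0, [0, 0, -0.1], 0],
  [0, [0, 0, -0.2], 0],
  [0, [0, 0, -0.25], 0],
  [0, [0.05, -0.1, -0.25], 0],
])

```text
t: 7.8
ee_pos: [0.5745, -0.0109, 0.2632]
tool_rot: [[1.0, -0.006, 0.003], [-0.006, -1.0, -0.002], [0.003, 0.002, -1.0]]
contact_force: [1.0, 0.5, -0.2]
opening: 0.0854
```

jog_arm([
  [0, [0, -0.12, 0], 0],
  [0, [0, -0.24, 0], 0],
  [0, [0, -0.36, 0], 0],
  [0, [0, -0.48, 0], 0],
  [0, [0, -0.525, 0], 0],
  [0, [0, -0.525, 0.06], 0],
  [0, [0, -0.525, 0.1], 0],
  [0, [0, -0.525, 0.1], 0],
])

```text
t: 8.8
ee_pos: [0.5736, 0.2542, 0.2099]
tool_rot: [[1.0, -0.0, -0.002], [-0.0, -1.0, -0.001], [-0.002, 0.001, -1.0]]
contact_force: [-0.3, 0.6, 1.2]
opening: 0.0852
```

Run:
```python
from h import *
s=read_state();print(s["t"],s["ee_pos"])
a=snapshot("scene");b=snapshot("side")
np.save("/tmp/a2.npy",a,allow_pickle=True)
cv2.imwrite("pics/s2.png",np.vstack([crop(a,180,130,200,160,3.75)[:,:],])) 
cv2.imwrite("pics/s2.png",np.hstack([crop(a,190,130,140,150,2.8),crop(b,200,90,140,150,2.8)]))
```

```text
8.8 [0.5736 0.2542 0.2099]
```

View pics/s2.png

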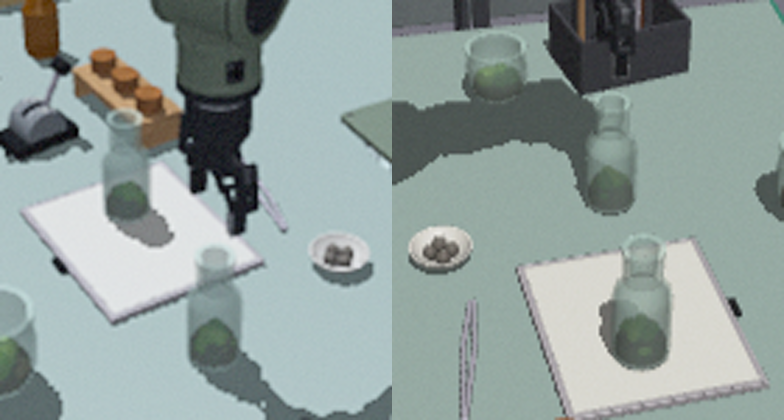

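jog_arm([
  [0, [0, 0, 0.08], 0],
  [0, [0, 0, 0.15], 0],
  [0, [0, 0, 0.175], 0],
  [0, [0, 0, 0.175], 0],
])

```text
t: 9.4
ee_pos: [0.5743, 0.2546, 0.124]
tool_rot: [[1.0, -0.0, 0.0], [-0.0, -1.0, 0.0], [0.0, -0.0, -1.0]]
contact_force: [-0.1, -0.3, 0.0]
opening: 0.0854
```

jog_arm([
  [0.5, [0, 0, 0], 0],
  [1, [0, 0, 0], 0],
  [1, [0, 0, 0], 0],
  [1, [0, 0, 0], 0],
  [1, [0, 0, 0], 0],
  [1, [0, 0, 0], 0],
])

```text
t: 10.15
ee_pos: [0.5745, 0.2546, 0.1245]
tool_rot: [[1.0, -0.0, 0.001], [-0.0, -1.0, 0.001], [0.001, -0.001, -1.0]]
contact_force: [-1.4, -1.7, 8.7]
opening: 0.0463
```

jog_arm([
  [1, [0, 0, -0.06], 0],
  [1, [0, 0.02, -0.13], 0],
  [1, [-0.02, 0.11, -0.13], 0],
  [1, [-0.048, 0.22, -0.13], 0],
  [1, [-0.048, 0.32, -0.13], 0],
  [1, [-0.048, 0.364, -0.13], 0],
  [1, [-0.048, 0.364, -0.1], 0],
  [1, [-0.048, 0.364, -0.06], 0],
])

```text
t: 11.15
ee_pos: [0.5501, 0.0722, 0.1534]
tool_rot: [[1.0, -0.001, 0.001], [-0.001, -1.0, 0.0], [0.001, -0.0, -1.0]]
contact_force: [0.3, 0.6, -5.8]
opening: 0.0461
```

jog_arm([
  [1, [0, 0, 0.015], 0],
  [1, [0, 0, 0.025], 0],
  [1, [0, 0, 0.032], 0],
  [1, [0, 0, 0.036], 0],
  [1, [0, 0, 0.038], 0],
  [1, [0, 0, 0.038], 0],
])

```text
t: 11.9
ee_pos: [0.5501, 0.0725, 0.1346]
tool_rot: [[1.0, -0.0, 0.0], [-0.0, -1.0, 0.0], [0.0, -0.0, -1.0]]
contact_force: [0.2, -1.2, -2.4]
opening: 0.0461
```

jog_arm([
  [1, [0, 0, 0.002], 0],
  [0.5, [0, 0, 0.002], 0],
  [0, [0, 0, 0.002], 0],
  [0, [0, 0, 0.002], 0],
  [0, [0, 0, 0.002], 0],
  [0, [0, 0, -0.1], 0],
  [0, [0, 0, -0.2], 0],
  [0, [0, 0, -0.3], 0],
])

```text
t: 12.9
ee_pos: [0.5498, 0.0725, 0.286]
tool_rot: [[1.0, -0.0, 0.0], [-0.0, -1.0, 0.0], [0.0, -0.0, -1.0]]
contact_force: [0.6, 0.4, 0.1]
opening: 0.085
```

jog_arm([
  [0, [-0.06, 0.1, -0.1], 0],
  [0, [-0.12, 0.2, -0.1], 0],
  [0, [-0.18, 0.3, -0.1], 0],
  [0, [-0.22, 0.4, -0.1], 0],
  [0, [-0.22, 0.47, -0.1], 0],
  [0, [-0.22, 0.47, -0.1], 0],
])

```text
t: 13.65
ee_pos: [0.4394, -0.1648, 0.3342]
tool_rot: [[1.0, -0.004, -0.0], [-0.004, -1.0, -0.001], [-0.0, 0.001, -1.0]]
contact_force: [-0.6, 1.0, -0.4]
opening: 0.0854
```

Run:
```python
from h import *
s=read_state();print(s["t"],s["ee_pos"])
d=snapshot("wrist");np.save("/tmp/w3.npy",d,allow_pickle=True)
cv2.imwrite("pics/w3.png",crop(d,0,0,512,384,1.5))
for p in((.5491,-.0579,.17),(.5501,.0725,.17),(.424,-.2305,.082)): print(proj(d,np.array(p))*1.5+.25)
```

```text
13.65 [ 0.4394 -0.1648  0.3342]
[221.3775 103.858 ]
[ 22.7567 102.7419]
[454.3625 259.7493]
```

View pics/w3.png

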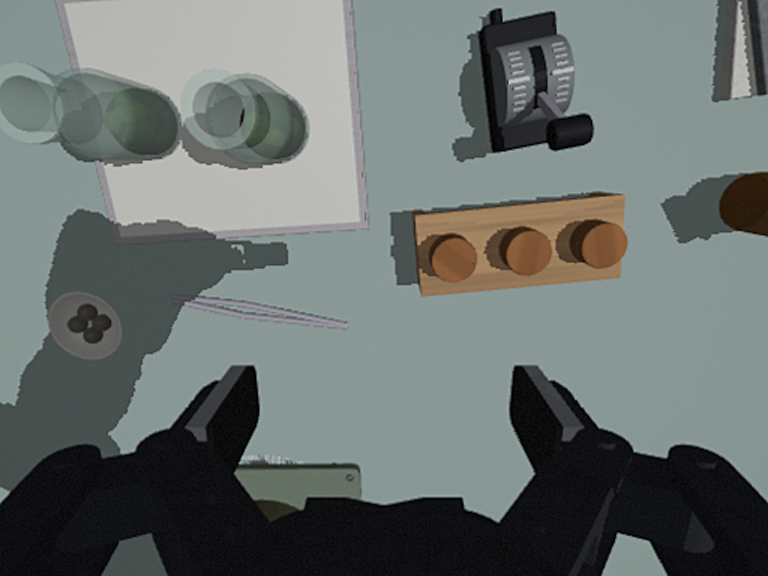

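jog_arm([
  [0, [-0.031, 0.131, 0], -0.028],
  [0, [-0.031, 0.131, 0], -0.056],
  [0, [-0.031, 0.131, 0.0], -0.084],
  [0, [-0.031, 0.131, 0.05], -0.112],
  [0, [-0.031, 0.131, 0.1], -0.14],
  [0, [-0.031, 0.131, 0.15], -0.168],
  [0, [-0.031, 0.131, 0.2], -0.196],
  [0, [-0.031, 0.131, 0.25], -0.224],
])

```text
t: 14.7
ee_pos: [0.4248, -0.2268, 0.2086]
tool_rot: [[0.156, 0.988, 0.0], [0.988, -0.156, 0.001], [0.001, 0.0, -1.0]]
contact_force: [-0.1, 0.1, 0.1]
opening: 0.0856
```

jog_arm([
  [0, [0, 0, 0], -0.02],
  [0, [0, 0, 0.05], -0.0396],
  [0, [0, 0, 0.08], -0.0396],
  [0, [0, 0, 0.08], -0.0396],
])

```text
t: 15.2
ee_pos: [0.4244, -0.227, 0.1688]
tool_rot: [[-0.086, 0.996, -0.001], [0.996, 0.086, 0.001], [0.001, -0.001, -1.0]]
contact_force: [-0.4, -1.3, 0.7]
opening: 0.085
```

Run:
```python
from h import *
s=read_state();print(s["t"],s["ee_pos"],s["tool_rot"],s["joint_pos"])
R=s["tool_rot"];print((R.T@(np.array([.424,-.2305,.053])-s["ee_pos"]))/.5)
```

```text
15.2 [ 0.4244 -0.227   0.1688] [[-0.0863  0.9963 -0.0012]
 [ 0.9963  0.0863  0.001 ]
 [ 0.0011 -0.0011 -1.    ]] [ 38.8032  39.8532 -25.5734 108.3052  26.7103  37.8897   1.8998]
[-0.0072 -0.0012  0.2316]
```

jog_arm([
  [0, [-0.007, -0.001, 0.1], 0],
  [0, [-0.007, -0.001, 0.18], 0],
  [0, [-0.007, -0.001, 0.22], 0],
  [0, [-0.007, -0.001, 0.229], 0],
  [0, [-0.007, -0.001, 0.229], 0],
])

```text
t: 15.82
ee_pos: [0.4247, -0.2314, 0.0556]
tool_rot: [[-0.085, 0.996, 0.001], [0.996, 0.085, -0.0], [-0.0, 0.001, -1.0]]
contact_force: [0.1, 0.4, 0.5]
opening: 0.0855
```

jog_arm([
  [0.4, [0, 0, 0], 0],
  [1, [0, 0, 0], 0],
  [1, [0, 0, 0], 0],
  [1, [0, 0, 0], 0],
  [1, [0, 0, 0], 0],
  [1, [0, 0, 0], 0],
])

```text
t: 16.58
ee_pos: [0.4244, -0.2317, 0.0555]
tool_rot: [[-0.085, 0.996, 0.001], [0.996, 0.085, -0.001], [-0.001, 0.001, -1.0]]
contact_force: [-1.3, 0.3, 12.3]
opening: 0.0426
```

jog_arm([
  [1, [0, 0, -0.1], 0],
  [1, [0, 0, -0.2], 0],
  [1, [0, 0, -0.32], 0],
  [1, [0, 0.05, -0.42], 0],
  [1, [0.05, 0.15, -0.44], 0],
  [1, [0.1, 0.25, -0.44], 0],
  [1, [0.1, 0.279, -0.44], 0],
  [1, [0.1, 0.279, -0.44], 0],
])

```text
t: 17.58
ee_pos: [0.5591, -0.1694, 0.2745]
tool_rot: [[-0.086, 0.996, -0.001], [0.996, 0.086, 0.0], [0.0, -0.0, -1.0]]
contact_force: [-0.6, -0.1, -0.2]
opening: 0.0431
```

Run:
```python
from h import *
s=read_state();print(s["t"],s["ee_pos"],s["tool_rot"])
d=snapshot("wrist");np.save("/tmp/w4.npy",d,allow_pickle=True)
cv2.imwrite("pics/w4.png",crop(d,0,0,512,384,1.5))
for p in((.5491,-.0579,.17),(.5501,.0725,.17)): print(proj(d,np.array(p))*1.5+.25)
```

```text
17.575 [ 0.5591 -0.1694  0.2745] [[-0.0859  0.9963 -0.0005]
 [ 0.9963  0.0859  0.0004]
 [ 0.0005 -0.0005 -1.    ]]
[383.7976  85.8231]
[ 412.1979 -240.1994]
```

View pics/w4.png

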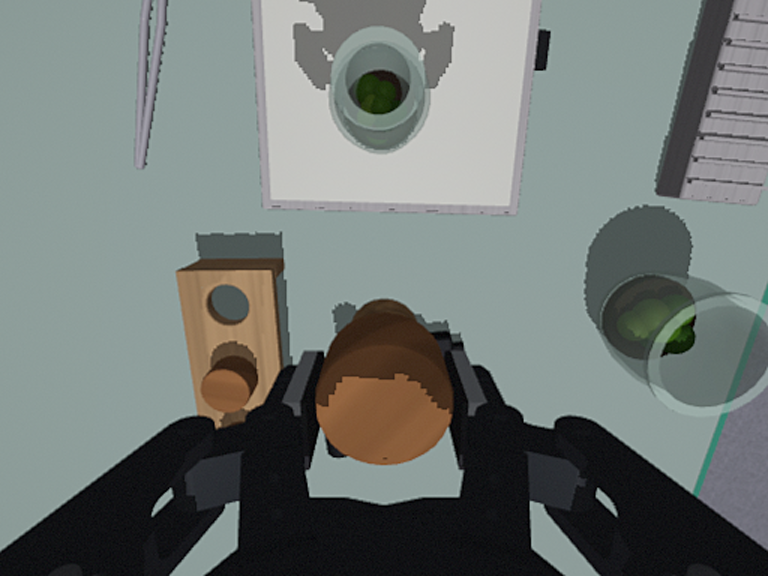

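Run:
```python
from h import *
d=np.load("/tmp/w4.npy",allow_pickle=True).item();s=read_state()
g=lambda u,v,z:plane(d,(u+.5)/1.5-.5,(v+.5)/1.5-.5,z)
for u,v in((330,79),(427,79),(379,27),(379,130)): print(g(u,v,.17))
# inner ring
print('inner',(g(345,80,.17)+g(411,80,.17))/2)
p=g(378.5,79,.17);print(p)
print('head top center', g(384,398,s["ee_pos"][2]+.0265), s["ee_pos"])
R=s["tool_rot"];print(R.T@(p-s["ee_pos"])/.5)
```

```text
[ 0.5209 -0.0571  0.17  ]
[ 0.5712 -0.0527  0.17  ]
[ 0.5443 -0.0311  0.17  ]
[ 0.5484 -0.0797  0.17  ]
inner [ 0.5458 -0.0554  0.17  ]
[ 0.5461 -0.0549  0.17  ]
head top center [ 0.5586 -0.1639  0.3012] [ 0.5584 -0.17    0.2747]
[ 0.2314 -0.005   0.2094]
```

Run:
```python
from h import *
d=np.load("/tmp/w4.npy",allow_pickle=True).item();s=read_state()
g=lambda u,v,z:plane(d,(u+.5)/1.5-.5,(v+.5)/1.5-.5,z)
z=.2745+.0265
n=g(384,464,z);print(n, g(318,400,z),g(453,400,z)); R=s["tool_rot"]
c=n+.022*R[:,0];print(c,R.T@(c-np.array([.5591,-.1694,.2745])))
```

```text
[ 0.5607 -0.1877  0.301 ] [ 0.5387 -0.1665  0.301 ] [ 0.5795 -0.1629  0.301 ]
[ 0.5588 -0.1658  0.301 ] [ 0.0036  0.     -0.0265]
```

jog_arm([
  [1, [0.1, -0.006, 0], 0],
  [1, [0.2, -0.006, 0], 0],
  [1, [0.225, -0.006, 0], 0],
  [1, [0.225, -0.006, 0], 0],
  [1, [0.225, -0.006, 0.06], 0],
  [1, [0.225, -0.006, 0.1], 0],
  [1, [0.225, -0.006, 0.12], 0],
  [1, [0.225, -0.006, 0.12], 0],
])

```text
t: 18.62
ee_pos: [0.5463, -0.0589, 0.2147]
tool_rot: [[-0.084, 0.996, -0.001], [0.996, 0.084, -0.0], [-0.0, -0.001, -1.0]]
contact_force: [0.5, 0.4, 1.1]
opening: 0.0433
```

jog_arm([
  [1, [0, 0, 0.01], 0],
  [1, [0, 0, 0.02], 0],
  [1, [0, 0, 0.03], 0],
  [1, [0, 0, 0.04], 0],
  [1, [0, 0, 0.05], 0],
  [1, [0, 0, 0.05], 0],
])

```text
t: 19.38
ee_pos: [0.5462, -0.0579, 0.1894]
tool_rot: [[-0.085, 0.996, -0.001], [0.996, 0.085, 0.0], [0.0, -0.001, -1.0]]
contact_force: [0.7, 2.1, -0.8]
opening: 0.0427
```

jog_arm([
  [1, [0, 0, 0.006], 0],
  [1, [0, 0, 0.012], 0],
  [1, [0, 0, 0.016], 0],
  [1, [0, 0, 0.016], 0],
])

```text
t: 19.88
ee_pos: [0.5463, -0.0579, 0.1816]
tool_rot: [[-0.085, 0.996, -0.0], [0.996, 0.085, 0.0], [0.0, -0.0, -1.0]]
contact_force: [0.0, 1.0, -1.1]
opening: 0.0428
```

jog_arm([
  [1, [0, 0, 0.004], 0],
  [1, [0, 0, 0.008], 0],
  [1, [0, 0, 0.01], 0],
  [1, [0, 0, 0.01], 0],
])

```text
t: 20.38
ee_pos: [0.5463, -0.058, 0.1767]
tool_rot: [[-0.085, 0.996, -0.0], [0.996, 0.085, 0.0], [0.0, -0.0, -1.0]]
contact_force: [-0.3, 1.5, -0.9]
opening: 0.0427
```

jog_arm([
  [1, [0, 0, 0.003], 0],
  [1, [0, 0, 0.006], 0],
  [1, [0, 0, 0.006], 0],
])

```text
t: 20.75
ee_pos: [0.5464, -0.0578, 0.1738]
tool_rot: [[-0.085, 0.996, 0.0], [0.996, 0.085, 0.0], [0.0, 0.0, -1.0]]
contact_force: [-1.1, 2.0, 1.8]
opening: 0.0431
```

jog_arm([
  [1, [0, 0, 0.003], 0],
  [1, [0, 0, 0.006], 0],
  [1, [0, 0, 0.006], 0],
])

```text
t: 21.12
ee_pos: [0.5471, -0.0573, 0.1728]
tool_rot: [[-0.085, 0.996, 0.003], [0.996, 0.085, 0.0], [0.0, 0.003, -1.0]]
contact_force: [-8.3, 4.3, 40.3]
opening: 0.0427
```

jog_arm([
  [1, [0, 0, -0.006], 0],
  [1, [0, 0, -0.006], 0],
])

```text
t: 21.38
ee_pos: [0.5464, -0.058, 0.1738]
tool_rot: [[-0.085, 0.996, 0.0], [0.996, 0.085, 0.0], [0.0, 0.0, -1.0]]
contact_force: [0.1, 1.4, 2.1]
opening: 0.0427
```

Run:
```python
from h import *
s=read_state();print(s["t"],s["ee_pos"],s["contact_force"])
a=snapshot("scene");b=snapshot("side")
ca=proj(a,np.array([.547,-.057,.17]));cb=proj(b,np.array([.547,-.057,.17]));print(ca,cb)
f=lambda d,c:crop(d,int(c[0])-30,int(c[1])-35,60,70,6.5)
cv2.imwrite("pics/s3.png",np.hstack([f(a,ca),f(b,cb)]))
```

```text
21.375 [ 0.5464 -0.058   0.1738] [0.1457 1.428  2.1353]
[232.8386 171.6292] [290.375  178.1764]
```

View pics/s3.png

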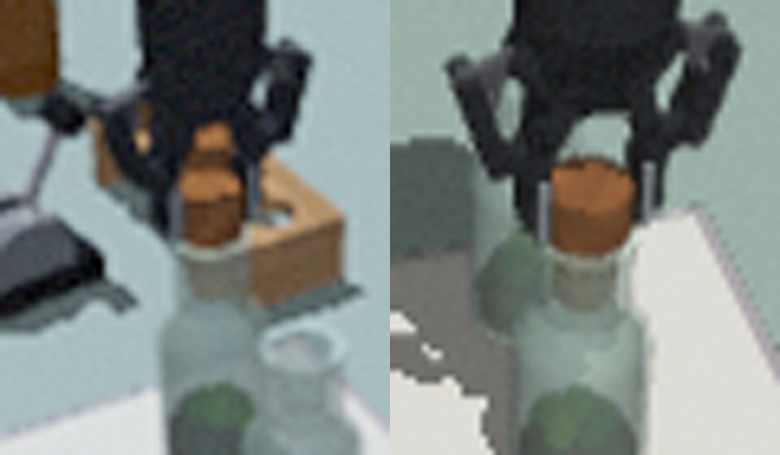

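jog_arm([
  [0.5, [0, 0, 0], 0],
  [0, [0, 0, 0], 0],
  [0, [0, 0, 0], 0],
  [0, [0, 0, 0], 0],
  [0, [0, 0, -0.06], 0],
  [1, [0, 0, -0.12], 0],
  [1, [0.002, 0, -0.12], 0],
  [1, [0.002, 0, -0.12], 0],
])

```text
t: 22.48
ee_pos: [0.5461, -0.057, 0.2333]
tool_rot: [[-0.085, 0.996, -0.001], [0.996, 0.085, -0.0], [0.0, -0.001, -1.0]]
contact_force: [0.4, 0.6, -0.6]
opening: 0.0324
```

jog_arm([
  [1, [0, 0, 0.0], 0],
  [1, [0, 0, 0.0], 0],
  [1, [0, 0, 0.02], 0],
  [1, [0, 0, 0.03], 0],
  [1, [0, 0, 0.04], 0],
  [1, [0, 0, 0.044], 0],
  [1, [0, 0, 0.044], 0],
])

```text
t: 23.35
ee_pos: [0.5463, -0.0569, 0.2118]
tool_rot: [[-0.085, 0.996, -0.0], [0.996, 0.085, 0.0], [0.0, -0.0, -1.0]]
contact_force: [0.0, 0.3, 0.1]
opening: -0.0002
```

jog_arm([
  [1, [0, 0, 0.004], 0],
  [1, [0, 0, 0.008], 0],
  [1, [0, 0, 0.012], 0],
  [1, [0, 0, 0.016], 0],
  [1, [0, 0, 0.016], 0],
])

```text
t: 23.98
ee_pos: [0.5462, -0.057, 0.2037]
tool_rot: [[-0.085, 0.996, -0.0], [0.996, 0.085, 0.0], [0.0, -0.0, -1.0]]
contact_force: [0.5, -0.4, -0.2]
opening: 0.0002
```

jog_arm([
  [1, [0, 0, 0.002], 0],
  [1, [0, 0, 0.004], 0],
  [1, [0, 0, 0.005], 0],
])

```text
t: 24.35
ee_pos: [0.5463, -0.057, 0.2013]
tool_rot: [[-0.085, 0.996, -0.0], [0.996, 0.085, 0.0], [0.0, 0.0, -1.0]]
contact_force: [-0.3, -0.8, -0.5]
opening: 0.0001
```

jog_arm([
  [1, [0, 0, 0.001], 0],
  [1, [0, 0, 0.002], 0],
  [1, [0, 0, 0.002], 0],
])

```text
t: 24.72
ee_pos: [0.5463, -0.057, 0.2004]
tool_rot: [[-0.085, 0.996, 0.0], [0.996, 0.085, 0.0], [0.0, 0.0, -1.0]]
contact_force: [-0.1, 0.4, 2.1]
opening: -0.0
```

jog_arm([
  [1, [0, 0, 0.001], 0],
  [1, [0, 0, 0.0016], 0],
  [1, [0, 0, 0.0016], 0],
])

```text
t: 25.1
ee_pos: [0.5465, -0.057, 0.2001]
tool_rot: [[-0.085, 0.996, 0.001], [0.996, 0.085, -0.0], [-0.0, 0.001, -1.0]]
contact_force: [-2.3, -0.1, 12.4]
opening: 0.0001
```

jog_arm([
  [1, [0, 0, 0.0007], 0],
  [1, [0, 0, 0.0007], 0],
])

```text
t: 25.35
ee_pos: [0.5466, -0.0569, 0.2]
tool_rot: [[-0.085, 0.996, 0.001], [0.996, 0.085, -0.0], [-0.0, 0.001, -1.0]]
contact_force: [-2.5, -0.5, 17.6]
opening: -0.0001
```

jog_arm([
  [1, [0, 0, -0.08], 0],
  [0, [0, 0, -0.12], 0],
  [0, [-0.1, -0.05, -0.12], 0],
  [0, [-0.2, -0.1, -0.12], 0],
  [0, [-0.3, -0.17, -0.12], 0],
  [0, [-0.4, -0.25, -0.12], 0],
  [0, [-0.46, -0.27, -0.08], 0],
  [0, [-0.46, -0.27, -0.04], 0],
])

```text
t: 26.35
ee_pos: [0.4301, -0.3001, 0.2183]
tool_rot: [[-0.081, 0.997, -0.0], [0.997, 0.081, -0.001], [-0.0, -0.0, -1.0]]
contact_force: [1.2, 1.4, -0.0]
opening: 0.0856
```

Run:
```python
from h import *
s=read_state();print(s["t"],s["ee_pos"],s["joint_pos"])
R=s["tool_rot"];print((R.T@(np.array([.4308,-.3005,.055])-s["ee_pos"]))/.5)
```

```text
26.35 [ 0.4301 -0.3001  0.2183] [ 47.7525  39.2975 -30.3535  96.2037  24.2985  51.1931  12.2193]
[-0.0007  0.0016  0.3266]
```

jog_arm([
  [0, [0, 0.001, 0.1], 0],
  [0, [0, 0.001, 0.2], 0],
  [0, [0, 0.001, 0.28], 0],
  [0, [0, 0.001, 0.31], 0],
  [0, [0, 0.001, 0.321], 0],
  [0, [0, 0.001, 0.321], 0],
])

```text
t: 27.1
ee_pos: [0.4322, -0.2978, 0.0595]
tool_rot: [[-0.085, 0.996, 0.001], [0.996, 0.085, -0.001], [-0.001, 0.001, -1.0]]
contact_force: [-0.2, -0.2, -0.0]
opening: 0.0853
```

jog_arm([
  [0.4, [0, 0, 0], 0],
  [1, [0, 0, 0], 0],
  [1, [0, 0, 0], 0],
  [1, [0, 0, 0], 0],
  [1, [0, 0, 0], 0],
  [1, [0, 0, 0], 0],
])

```text
t: 27.85
ee_pos: [0.432, -0.2978, 0.0593]
tool_rot: [[-0.085, 0.996, 0.001], [0.996, 0.085, -0.001], [-0.001, 0.001, -1.0]]
contact_force: [-1.7, 1.1, 11.3]
opening: 0.0431
```

jog_arm([
  [1, [0, 0, -0.11], 0],
  [1, [0, 0, -0.22], 0],
  [1, [0, 0, -0.34], 0],
  [1, [0.04, 0.02, -0.44], 0],
  [1, [0.13, 0.08, -0.482], 0],
  [1, [0.23, 0.14, -0.482], 0],
  [1, [0.33, 0.2, -0.482], 0],
  [1, [0.43, 0.26, -0.482], 0],
])

```text
t: 28.85
ee_pos: [0.5436, -0.0706, 0.3]
tool_rot: [[-0.085, 0.996, 0.0], [0.996, 0.085, -0.0], [-0.0, 0.0, -1.0]]
contact_force: [0.9, -1.0, 0.5]
opening: 0.0426
```

jog_arm([
  [1, [0.063, 0.031, 0], 0],
  [1, [0.063, 0.031, 0], 0],
  [1, [0.063, 0.031, 0], 0],
])

```text
t: 29.22
ee_pos: [0.5556, -0.0404, 0.2997]
tool_rot: [[-0.084, 0.996, -0.0], [0.996, 0.084, -0.001], [-0.0, -0.0, -1.0]]
contact_force: [-0.5, 0.2, -0.6]
opening: 0.0428
```

Run:
```python
from h import *
s=read_state();print(s["t"],s["ee_pos"],s["tool_rot"])
d=snapshot("wrist");np.save("/tmp/w5.npy",d,allow_pickle=True)
cv2.imwrite("pics/w5.png",crop(d,0,0,512,384,1.5))
for p in((.5501,.0725,.17),): print(proj(d,np.array(p))*1.5+.25)
```

```text
29.225 [ 0.5556 -0.0404  0.2997] [[-0.0845  0.9964 -0.0002]
 [ 0.9964  0.0845 -0.0005]
 [-0.0005 -0.0002 -1.    ]]
[391.5017  90.9548]
```

View pics/w5.png

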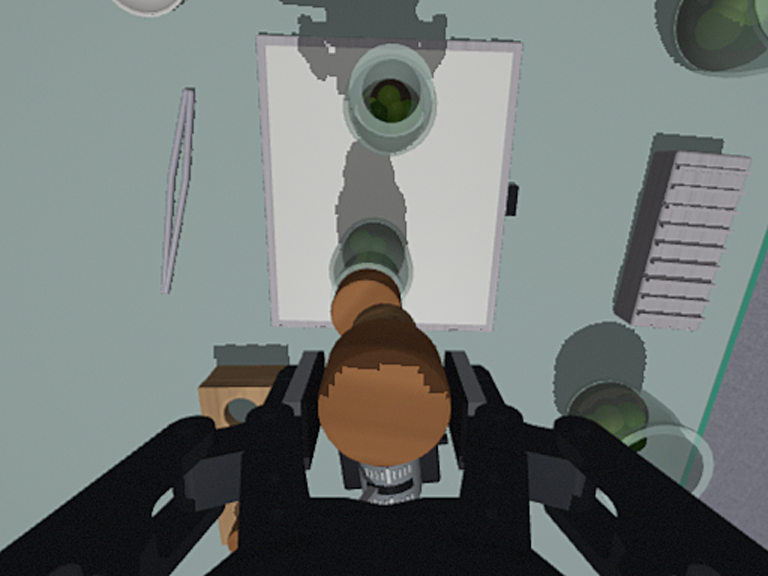

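Run:
```python
from h import *
d=np.load("/tmp/w5.npy",allow_pickle=True).item();s=read_state();e=s["ee_pos"];R=s["tool_rot"]
g=lambda u,v,z:plane(d,(u+.5)/1.5-.5,(v+.5)/1.5-.5,z)
z=e[2]+.0077+.015
n=g(385,465,z);c=n+.022*R[:,0];rim=(g(346,91,.17)+g(436,91,.17))/2;print(c,R.T@(c-e),rim,g(391,44,.17),g(391,140,.17))
print(R.T@(rim-c)/.5,R.T@(rim-e)/.5)
```

```text
[ 0.5559 -0.0402  0.3224] [ 0.0005  0.0004 -0.0227] [0.5498 0.0725 0.17  ] [0.5476 0.0966 0.17  ] [0.5522 0.0458 0.17  ]
[0.2257 0.0068 0.3048] [0.2266 0.0075 0.2594]
```

jog_arm([
  [1, [0.1, 0.007, 0], 0],
  [1, [0.2, 0.007, 0], 0],
  [1, [0.226, 0.007, 0], 0],
  [1, [0.226, 0.007, 0], 0],
  [1, [0.226, 0.007, 0.08], 0],
  [1, [0.226, 0.007, 0.13], 0],
  [1, [0.226, 0.007, 0.16], 0],
  [1, [0.226, 0.007, 0.16], 0],
])

```text
t: 30.28
ee_pos: [0.5497, 0.0713, 0.219]
tool_rot: [[-0.083, 0.997, -0.001], [0.997, 0.083, -0.001], [-0.001, -0.002, -1.0]]
contact_force: [-0.5, -0.6, 0.1]
opening: 0.0429
```

jog_arm([
  [1, [0, 0, 0.01], 0],
  [1, [0, 0, 0.02], 0],
  [1, [0, 0, 0.03], 0],
  [1, [0, 0, 0.04], 0],
  [1, [0, 0, 0.05], 0],
  [1, [0, 0, 0.056], 0],
  [1, [0, 0, 0.056], 0],
])

```text
t: 31.15
ee_pos: [0.5496, 0.0733, 0.1915]
tool_rot: [[-0.085, 0.996, -0.0], [0.996, 0.085, 0.0], [0.0, -0.0, -1.0]]
contact_force: [0.0, 0.6, -0.6]
opening: 0.0429
```

jog_arm([
  [1, [0, 0, 0.006], 0],
  [1, [0, 0, 0.012], 0],
  [1, [0, 0, 0.017], 0],
  [1, [0, 0, 0.017], 0],
])

```text
t: 31.65
ee_pos: [0.5496, 0.0733, 0.1829]
tool_rot: [[-0.085, 0.996, -0.0], [0.996, 0.085, 0.0], [0.0, -0.0, -1.0]]
contact_force: [0.3, 1.5, -1.0]
opening: 0.0426
```

jog_arm([
  [1, [0, 0, 0.003], 0],
  [1, [0, 0, 0.006], 0],
  [1, [0, 0, 0.006], 0],
])

```text
t: 32.02
ee_pos: [0.5497, 0.0733, 0.1801]
tool_rot: [[-0.085, 0.996, -0.0], [0.996, 0.085, 0.0], [0.0, -0.0, -1.0]]
contact_force: [-0.6, 0.5, -1.6]
opening: 0.0424
```

jog_arm([
  [0.5, [0, 0, 0], 0],
  [0, [0, 0, 0], 0],
  [0, [0, 0, 0], 0],
  [0, [0, 0, 0], 0],
  [0, [0, 0, -0.06], 0],
  [1, [0, 0, -0.12], 0],
  [1, [0, 0, -0.12], 0],
  [1, [0, 0, -0.12], 0],
])

```text
t: 33.02
ee_pos: [0.5495, 0.0731, 0.2396]
tool_rot: [[-0.085, 0.996, -0.001], [0.996, 0.085, -0.0], [-0.0, -0.001, -1.0]]
contact_force: [0.5, 0.7, -0.0]
opening: 0.0324
```

jog_arm([
  [1, [0, 0, 0.0], 0],
  [1, [0, 0, 0.0], 0],
  [1, [0, 0, 0.02], 0],
  [1, [0, 0, 0.03], 0],
  [1, [0, 0, 0.04], 0],
  [1, [0, 0, 0.05], 0],
  [1, [0, 0, 0.056], 0],
  [1, [0, 0, 0.056], 0],
])

```text
t: 34.02
ee_pos: [0.5497, 0.0733, 0.212]
tool_rot: [[-0.085, 0.996, -0.0], [0.996, 0.085, 0.0], [0.0, -0.0, -1.0]]
contact_force: [-0.5, 0.0, 0.8]
opening: -0.0002
```

jog_arm([
  [1, [0, 0, 0.004], 0],
  [1, [0, 0, 0.008], 0],
  [1, [0, 0, 0.01], 0],
  [1, [0, 0, 0.01], 0],
])

```text
t: 34.52
ee_pos: [0.5497, 0.0733, 0.2071]
tool_rot: [[-0.085, 0.996, -0.0], [0.996, 0.085, 0.0], [0.0, -0.0, -1.0]]
contact_force: [0.2, 0.4, -0.2]
opening: 0.0003
```

jog_arm([
  [1, [0, 0, 0.003], 0],
  [1, [0, 0, 0.006], 0],
  [1, [0, 0, 0.006], 0],
])

```text
t: 34.9
ee_pos: [0.5497, 0.0733, 0.2041]
tool_rot: [[-0.085, 0.996, -0.0], [0.996, 0.085, 0.0], [0.0, -0.0, -1.0]]
contact_force: [1.0, -0.2, -0.8]
opening: -0.0002
```

jog_arm([
  [1, [0, 0, 0.002], 0],
  [1, [0, 0, 0.004], 0],
  [1, [0, 0, 0.004], 0],
])

```text
t: 35.28
ee_pos: [0.5497, 0.0733, 0.2021]
tool_rot: [[-0.085, 0.996, -0.0], [0.996, 0.085, 0.0], [0.0, -0.0, -1.0]]
contact_force: [0.1, 0.1, 0.5]
opening: 0.0001
```

jog_arm([
  [1, [0, 0, 0.002], 0],
  [1, [0, 0, 0.004], 0],
  [1, [0, 0, 0.004], 0],
])

```text
t: 35.65
ee_pos: [0.5497, 0.0733, 0.2001]
tool_rot: [[-0.085, 0.996, -0.0], [0.996, 0.085, 0.0], [0.0, -0.0, -1.0]]
contact_force: [0.7, 0.3, 0.4]
opening: 0.0002
```

jog_arm([
  [1, [0, 0, 0.001], 0],
  [1, [0, 0, 0.0015], 0],
  [1, [0, 0, 0.0015], 0],
])

```text
t: 36.02
ee_pos: [0.5499, 0.0734, 0.2]
tool_rot: [[-0.085, 0.996, 0.001], [0.996, 0.085, 0.0], [0.0, 0.001, -1.0]]
contact_force: [-2.8, -0.5, 13.1]
opening: 0.0001
```

jog_arm([
  [1, [0, 0, 0.0006], 0],
  [1, [0, 0, 0.0006], 0],
  [1, [0, 0, -0.08], 0],
  [0, [0, 0, -0.2], 0],
  [0, [-0.1, 0, -0.2], 0],
  [0, [-0.2, 0, -0.2], 0],
  [0, [-0.3, 0, -0.2], 0],
  [0, [-0.4, -0.03, -0.2], 0],
])

```text
t: 37.02
ee_pos: [0.5518, -0.1288, 0.299]
tool_rot: [[-0.085, 0.996, -0.0], [0.996, 0.085, 0.0], [0.0, -0.0, -1.0]]
contact_force: [1.4, -1.3, -0.9]
opening: 0.0852
```

Run:
```python
from h import *
L=lambda n:np.load(f"/tmp/{n}.npy",allow_pickle=True).item()
w1,w3,a,b=L("w1"),L("w3"),L("a"),L("b")
q=lambda u,v:((u+.5)/1.5-.5,(v+.5)/1.5-.5)
print(tri(w1,q(401,152),w3,q(571,132)))
print(tri(a,(160/5-.4+180,40/5-.4+145),w3,q(571,132)))
print(tri(b,(330/5-.4+240,78/5-.4+235),w3,q(571,132)))
s=read_state();print(s["t"],s["ee_pos"])
a=snapshot("scene");b=snapshot("side")
np.save("/tmp/a3.npy",a,allow_pickle=True);np.save("/tmp/b3.npy",b,allow_pickle=True)
cv2.imwrite("pics/s4.png",np.hstack([crop(a,190,120,100,140,4),crop(b,250,120,100,140,4)]))
```

```text
(array([ 0.534 , -0.3115,  0.1174]), [np.float64(0.00024623058887156176), np.float64(0.0002462305888714517)])
(array([ 0.5323, -0.3088,  0.1211]), [np.float64(0.0020094493226569593), np.float64(0.002009449322656742)])
(array([ 0.5338, -0.3112,  0.1178]), [np.float64(0.0004296843393598215), np.float64(0.0004296843393595457)])
37.025 [ 0.5518 -0.1288  0.299 ]
```

View pics/s4.png

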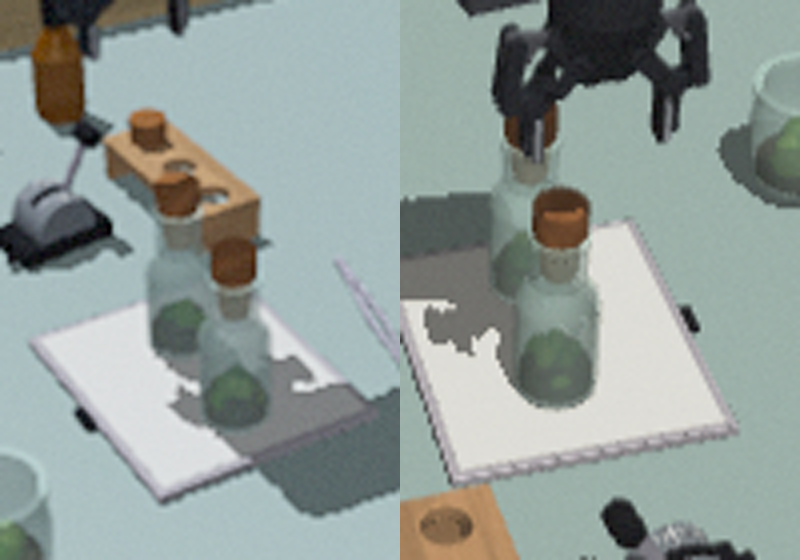

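jog_arm([
  [0.3, [-0.1, -0.03, 0], -0.0142],
  [0.5, [-0.22, -0.06, 0], -0.0142],
  [0.5, [-0.33, -0.069, 0], -0.0142],
  [0.5, [-0.359, -0.069, 0.03], -0.0142],
  [0.5, [-0.359, -0.069, 0.12], -0.0142],
  [0.5, [-0.359, -0.069, 0.18], -0.0142],
  [0.5, [-0.359, -0.069, 0.2], -0.0142],
  [0.5, [-0.359, -0.069, 0.2], -0.0142],
])

```text
t: 38.12
ee_pos: [0.5329, -0.3086, 0.1996]
tool_rot: [[-0.174, 0.985, -0.0], [0.985, 0.174, 0.0], [0.0, -0.0, -1.0]]
contact_force: [0.4, -0.7, 0.7]
opening: 0.0429
```

Run:
```python
from h import *
s=read_state();print(s["t"],s["ee_pos"],s["tool_rot"],s["opening"])
R=s["tool_rot"]
for p in((.533,-.311,.108),(.582,-.302,.12)):print((R.T@(np.array(p)-s["ee_pos"]))/.5)
```

```text
38.125 [ 0.5329 -0.3086  0.1996] [[-0.174   0.9847 -0.0001]
 [ 0.9847  0.174   0.0003]
 [ 0.0003 -0.     -1.    ]] 0.042853377431585446
[-0.0049 -0.0007  0.1833]
[-0.0042  0.0989  0.1593]
```

Descend around the grip, then follow the arc to upright.

jog_arm([
  [0.5, [-0.005, -0.001, 0.08], 0],
  [0.5, [-0.005, -0.001, 0.14], 0],
  [0.5, [-0.005, -0.001, 0.175], 0],
  [0.5, [-0.005, -0.001, 0.18], 0],
])

```text
t: 38.62
ee_pos: [0.5329, -0.3115, 0.1096]
tool_rot: [[-0.174, 0.985, 0.0], [0.985, 0.174, 0.0], [0.0, 0.0, -1.0]]
contact_force: [-0.1, -0.1, 0.0]
opening: 0.0427
```

jog_arm([
  [0.5, [0, 0.015, -0.005], 0],
  [0.5, [0, 0.035, -0.012], 0],
  [0.5, [0, 0.055, -0.018], 0],
  [0.5, [0, 0.075, -0.022], 0],
  [0.5, [0, 0.09, -0.024], 0],
  [0.5, [0, 0.0995, -0.024], 0],
  [0.5, [0, 0.0995, -0.024], 0],
])

```text
t: 39.5
ee_pos: [0.5819, -0.3027, 0.1212]
tool_rot: [[-0.174, 0.985, 0.0], [0.985, 0.174, 0.0], [0.0, 0.0, -1.0]]
contact_force: [-0.2, -0.3, 0.3]
opening: 0.0427
```

jog_arm([
  [0.6, [0, 0, 0], 0],
  [0.7, [0, 0, 0], 0],
  [0.8, [0, 0, 0], 0],
  [0.9, [0, 0, 0], 0],
  [1, [0, 0, 0], 0],
  [1, [0, 0, 0], 0],
], squeeze=20)

```text
t: 40.25
ee_pos: [0.5816, -0.3031, 0.1215]
tool_rot: [[-0.174, 0.985, 0.0], [0.985, 0.174, -0.0], [-0.0, 0.0, -1.0]]
contact_force: [-2.2, -0.9, 3.6]
opening: 0.0229
```

jog_arm([
  [0.5, [0, 0, 0], 0],
  [0.5, [0, 0, 0], 0],
  [0.5, [0, 0, 0], 0],
  [0.5, [0, 0, -0.08], 0],
  [0.5, [0, 0, -0.2], 0],
  [0.5, [-0.08, 0, -0.3], 0],
  [0.5, [-0.2, 0, -0.36], 0],
  [0.5, [-0.2, 0, -0.36], 0],
])

```text
t: 41.25
ee_pos: [0.5989, -0.4031, 0.3022]
tool_rot: [[-0.172, 0.985, 0.001], [0.985, 0.172, -0.0], [-0.001, 0.001, -1.0]]
contact_force: [-0.2, 0.5, -0.2]
opening: 0.0427
```

Run:
```python
from h import *
s=read_state();print(s["t"],s["ee_pos"])
w=snapshot("wrist");b=snapshot("side");a=snapshot("scene")
for n,d in(("w6",w),("b6",b),("a6",a)): np.save(f"/tmp/{n}.npy",d,allow_pickle=True)
c=proj(w,np.array([.582,-.302,.09]));cb=proj(b,np.array([.582,-.302,.09]));print(c,cb)
cl=lambda v,h,m:int(np.clip(v-h,0,m-2*h))
x0,y0=cl(c[0],50,512),cl(c[1],60,384);x1,y1=cl(cb[0],50,512),cl(cb[1],60,384);print(x0,y0,x1,y1)
cv2.imwrite("pics/d1.png",np.hstack([crop(w,x0,y0,100,120,4),crop(b,x1,y1,100,120,4)]))
```

```text
41.25 [ 0.5989 -0.4031  0.3022]
[256.5031  81.4645] [320.9554 252.0676]
206 21 270 192
```

View pics/d1.png

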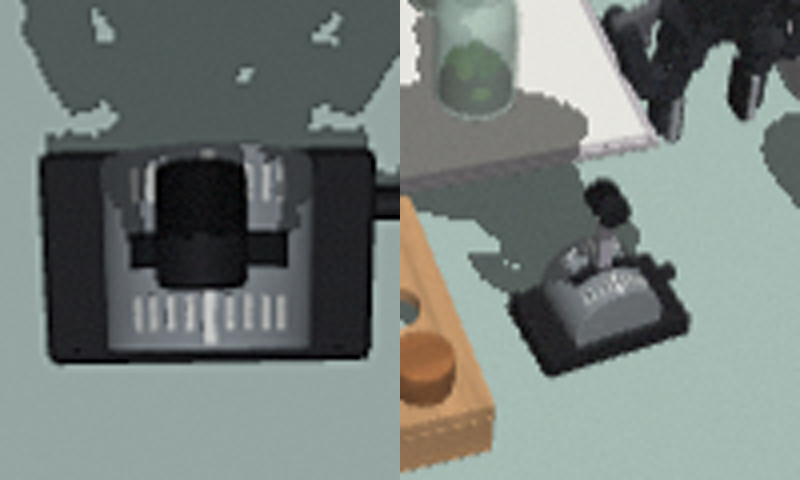

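Run:
```python
from h import *
L=lambda n:np.load(f"/tmp/{n}.npy",allow_pickle=True).item()
w=L("w6")
ux=np.array([np.cos(np.radians(10)),np.sin(np.radians(10)),0])
g=lambda u,v,z:plane(w,206+(u+.5)/4-.5,21+(v+.5)/4-.5,z)
for n,u,v,z in(("gripL",155,220,.13),("gripR",247,220,.13),("mark",209,320,.055),("mark hi",209,290,.065),("baseL",42,155,.02),("baseR",375,155,.02),("baseL2",50,360,.02),("baseR2",370,358,.02)):
    p=g(u,v,z);print(n,p,p@ux)
```

```text
gripL [ 0.5693 -0.3018  0.13  ] 0.5082443597236708
gripR [ 0.5924 -0.2978  0.13  ] 0.5316594856679124
mark [ 0.5874 -0.3217  0.055 ] 0.5226124071913302
mark hi [ 0.5858 -0.3131  0.065 ] 0.5225166912376704
baseL [ 0.5225 -0.2785  0.02  ] 0.46624389903491026
baseR [ 0.6335 -0.2589  0.02  ] 0.5789563966076439
baseL2 [ 0.5343 -0.3441  0.02  ] 0.46641495971929664
baseR2 [ 0.6461 -0.3237  0.02  ] 0.5800965865742309
```

jog_arm([
  [0.5, [0.1, 0.0055, 0], 0],
  [0.5, [0.2, 0.0055, 0.04], 0],
  [0.5, [0.2, 0.0055, 0.15], 0],
  [0.5, [0.2, 0.0055, 0.25], 0],
  [0.5, [0.2, 0.0055, 0.33], 0],
  [0.5, [0.2, 0.0055, 0.36], 0],
  [0.5, [0.2, 0.0055, 0.36], 0],
])

```text
t: 42.28
ee_pos: [0.5843, -0.3019, 0.1216]
tool_rot: [[-0.174, 0.985, -0.0], [0.985, 0.174, 0.001], [0.001, -0.0, -1.0]]
contact_force: [-0.3, -0.1, 0.2]
opening: 0.0429
```

jog_arm([
  [0.6, [0, 0, 0], 0],
  [0.7, [0, 0, 0], 0],
  [0.8, [0, 0, 0], 0],
  [0.9, [0, 0, 0], 0],
  [1, [0, 0, 0], 0],
  [1, [0, 0, 0], 0],
])

```text
t: 43.02
ee_pos: [0.5847, -0.3027, 0.1225]
tool_rot: [[-0.173, 0.985, 0.001], [0.985, 0.173, -0.001], [-0.001, 0.001, -1.0]]
contact_force: [-2.5, 0.2, 7.8]
opening: 0.0233
```

jog_arm([
  [0.5, [0, 0, 0], 0],
  [0.5, [0, 0, 0], 0],
  [0.5, [0, 0, 0], 0],
  [0.5, [0, 0, -0.08], 0],
  [0.5, [0, 0, -0.2], 0],
  [0.5, [-0.08, 0, -0.3], 0],
  [0.5, [-0.2, 0, -0.36], 0],
  [0.5, [-0.2, 0, -0.36], 0],
])

```text
t: 44.02
ee_pos: [0.6016, -0.4025, 0.3022]
tool_rot: [[-0.172, 0.985, 0.001], [0.985, 0.172, -0.0], [-0.001, 0.001, -1.0]]
contact_force: [-0.0, 1.0, -0.7]
opening: 0.0427
```

Run:
```python
from h import *
s=read_state();print(s["t"],s["ee_pos"])
w=snapshot("wrist");b=snapshot("side");a=snapshot("scene")
np.save("/tmp/w7.npy",w,allow_pickle=True)
c=crop(w,206,21,100,120,4)
cv2.imwrite("pics/d2.png",np.hstack([c[:,:380],np.vstack([crop(b,230,130,100,120,4)])[:480,:400]]))
# grip / base edges from dark mask
g=cv2.cvtColor(c,cv2.COLOR_BGR2GRAY)
for r in(190,200,210,222): print(r,np.where(np.diff((g[r]<45).astype(int)))[0])
r=340;print(np.where(np.diff((g[r]<45).astype(int)))[0])
```

```text
44.025 [ 0.6016 -0.4025  0.3022]
190 [ 32  93 155 247 304]
200 [ 33  94 156 247 305]
210 [ 33  94 156 247 305]
222 [ 35  94 157 247 304 365]
[ 41  98 302 361]
```

View pics/d2.png

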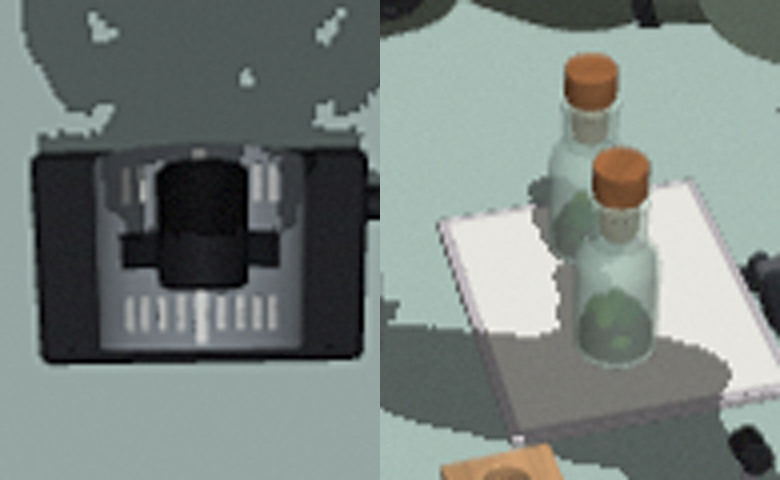

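```bash
python3 -c "
from plant import *
print(close_job())"
```

```text
the job is handed in; nothing more can be done
None
```

The job is done and handed in at about 44 s of the 210 s limit. Both moss bottles are on the panel and closed, and the dimmer is at half. Only two of the four bottles were in the scene, and I saw no sign that either was knocked aside during the run.

- **Bottles:** they stand at about (0.546, -0.057) and (0.550, 0.073). The last picture shows each whole foot well inside the panel edges.
- **Stoppers:** both were pressed with closed fingertips, the first to a measured 18 N, the second to 13 N plus a slight further push. In both cases contact came with the head top at 0.200 m, which is the height for a head sitting on the rim. The last picture agrees.
- **Dimmer:** my first setting stopped about 2.6 mm short, so I moved it again. The grip, the long mark and the base centre now line up within about 1 mm seen from above.

- **Force spike:** while I was still holding the first stopper in its bottle, the wrist briefly read 40 N, at the figure set for the arm or gripper body. The stopper, or possibly the fingertips on the rim, was taking that load, not the arm or gripper body.
- **Unexpected reading:** I did not see the expected 7–16 N of resistance while either stopper was going in. I judged that both went home from the head height and the pictures.

The jar and the misting bottle were not touched, and the robot is touching nothing.

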